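# Third hand: press a face-frame rail home in its mortise and hold it

### The job

Pick up the narrower of the two tenoned rails, lay it flat on the jig board alongside the side fence, and ease its tenon into the mortise of the clamped stile until the shoulder is closed tight and the rail sits square, touching the side fence. Then be my third hand while I pin the joint: keep your fingers on the rear half or middle of the rail, clear of the joint, and keep pressing the rail into the stile with a steady push of about 12 newtons; the program finishes while you are still holding and pressing. Do not ram the joint (never more than 50 N), and leave the wide rail, the try square and the cork block where they lie.

Things in the scene. Friction and masses are not known exactly. Their poses are not given: they have to be found in the camera images.
- narrow_rail: the rail to fit: pale wood, 50 mm wide, 22 mm thick, 260 mm long between shoulders, lying flat, 0.15 to 0.27 kg. Origin: centre of its underside; x along its length, y across, z up. At each end a centred stub tenon (30 mm wide, 8 mm thick) sticks out 16 mm past the shoulder, its last 2 mm slimmer; the ends are alike, either may go into the mortise
- wide_rail: the other rail, to be left alone: same wood, length and thickness, but 72 mm wide with 52 mm wide tenons. Origin: centre of its underside; x along its length. The two rails may have changed places
- jig: white-faced jig board 350 x 300 x 12 mm, fixed on the bench. Origin on the bench; board x -0.18 to 0.17, y -0.15 to 0.15; x points to the back fence, z up. Waxed (friction 0.15). Dark fences stand 22 mm above the board; the side fence fills x 0.01 to 0.14, y 0.115 to 0.145; its face y = 0.115 guides the rail. Two shut toggle clamps at x over 0.09, y 0.015 and -0.105 reach 80 mm above the board
- stile: the pale stile, 300 x 50 x 22 mm, clamped fast on the jig board against the back fence; its near edge (x = 0.09 in the jig frame) faces -x of the jig and holds the mortise; its left end butts on the side fence. Its origin and axes are those of the jig
- mortise (a point): centre of the mortise's mouth in the stile's near edge, 11 mm above the board, 23 mm above the bench; axes as the jig's, x into the mortise, which is 34 mm wide, 11 mm high, 20 mm deep: the shoulder closes before the tenon bottoms. Home, the rail's origin is at x = -0.130, y = 0, z = -0.011 in this frame, its left edge on the side fence, which starts 80 mm before the mouth
- try_square: try square with a red-brown stock, 115 x 204 x 18 mm, lying loose right of the jig; leave it alone. Origin: centre of its underside
- cork_block: cork sanding block 58 x 110 x 40 mm, lying loose right of the jig; leave it alone. Origin: centre of its underside

How it is judged:
At the end, for the whole second after the job is handed in: Narrow rail flat in the jig, tenon in the mortise: shoulder gap under 2 mm, within 3 mm of its place beside the side fence, square within 0.025 rad; fingers on it, TCP over 80 mm from the mortise, pressing it on the stile with 6 to 20 N, at rest, through the last second (x of narrow_rail in the frame of mortise between -0.132 and -0.127 m and y of narrow_rail in the frame of mortise between -0.003 and 0.003 m and z of narrow_rail in the frame of mortise between -0.0135 and -0.0085 m and angle between the x axis of narrow_rail and the x axis of mortise, either way round below 0.025 rad and angle between narrow_rail's own z axis and vertical below 0.025 rad and contact force between narrow_rail and stile between 6 and 20 N and contact force between the fingers and narrow_rail above 2 N and linear speed of narrow_rail below 0.01 m/s and horizontal distance between the grasp point and mortise above 0.08 m); the arm keeps its last pose, push and grip.
It fails at once if the wide rail is moved by more than 20 mm (distance of wide_rail from where it was at the start of the episode above 0.02 m).
It fails at once if the try square is moved by more than 20 mm (distance of try_square from where it was at the start of the episode above 0.02 m).
It fails at once if the cork block is moved by more than 20 mm (distance of cork_block from where it was at the start of the episode above 0.02 m).
It fails at once if the joint is rammed with more than 50 N (contact force between narrow_rail and stile above 50 N).
It also fails if it takes over 69 s, if anything falls off the work surface, if the arm or the gripper's body presses on something with over 40 N, if the wrist force passes 120 N, or if a joint passes its speed limit or range.

### The arm

A 6-joint arm with a two-finger parallel gripper is mounted at the origin on a cart in front of the work surface, level with it; the furniture and walls round the work are solid. World frame = base frame: x ahead of the robot, y to its left, z up, the work surface at z = 0. Lengths are in m, angles in rad, forces in N, time in s.
With the tool pointing down it reaches from about 0.25 to 0.775 m from the base axis. Payload 4 kg.
Tool frame: the origin (TCP) lies between the finger pads, 19 mm behind the fingertips; this is the grasp point; z points along the fingers, y is the line along which they close (so a half turn about z gives the same grasp; the last joint's range is limited). The gripper opens to 94 mm and grips with 3 to 60 N. Pads are 16 mm wide; open, the fingers measure 119 mm over their backs; the gripper's body (75 mm by 177 mm) begins 78 mm behind the grasp point.
Start: joints at [1.199, 0.087, 1.371, -0, 1.684, -0.103], TCP at [0.146, 0.53, 0.224] pointing down, gripper open.
Joint ranges: [-3.1, 3.1], [-0.76, 2.03], [0.27, 2.55], [-1.08, 4.22], [0.17, 2.65], [-2.57, 2.57]. Speed limits (rad/s): [2.79, 2.79, 3.14, 3.14, 3.14, 3.14].

### API

Orientations are given as [roll, pitch, yaw] about the fixed x, y, z axes, in that order (R = Rz(yaw) Ry(pitch) Rx(roll)).
In Python, from bench import robot gives the robot as it stands.
- The arm moves only by the tool play_rows, never from a script. Its arguments are lists of equal length, an entry for each row: "translation": the shift along the tool's x, y, z scaled (see below), a list of three; "twist": the turn, a rotation vector about the tool's x, y, z scaled (see below), a list of three; "gripper": the opening, from -1 (shut) to 1 (fully open). A call has 1 to 8 rows; each row shifts and turns the commanded pose from where the row before left it, along the tool's axes as they then stand; what a row does not reach is not made up. The controller multiplies each number of a shift by 0.04 m and each number of a turn by 0.1 rad. A row lasts 1/10 s, in which the tool goes at most 50 mm and 8.59 degrees, less where a joint would pass 70% of its speed; a pose out of reach is approached as far as the arm can. A call with a number of a shift or a turn outside -1 to 1 is refused whole. A call with a gripper value outside its range is refused whole. The fingers move at their own pace and stop on an object; the grip force is fixed at half the most. Time passes only in rows, so rows that do not move let the fingers close. It gives the time, the measured TCP pose, the force, the opening and the grip force at its end, in the units of the state.
- robot.get_obs(): the state, without advancing time (a new reading comes with each control period).
- robot.snapshot(name): name is "side" or "top"; returns the picture (420x560x3 uint8, red, green, blue); there is no depth.
- robot.camera_model(name): a dict with "camera_matrix" (3x3 intrinsics, pixels), "k1" (the pictures are not rectified: a ray, as slopes to the right and down, at radius r is drawn at 1 + k1 r^2 times it, then the intrinsics apply), "rvec" (rotation vector, rad) and "tvec" (3), from world to camera coordinates, as OpenCV has them. Camera axes: x right, y down, z forward; pixel columns grow to the right and rows downward; lengths in m; the calibration is good to about 2 mm. A picture is of the moment at which its call begins. camera_model takes no time and is no camera call.
- robot.close_job(): hands the job in; it is judged then, once.
Trained networks look in the newest picture that a camera, given by its name, has taken for a name from the list of things; names that differ only in an ending like _2 or _b are one class to them, and where a whole thing is asked for, a point or a joint stands for the part that bears it (a point fixed in the world has none). Each returns a list of dicts, best first, with "score" (0 to 1); they miss things now and then, are a little off and sometimes report something else, mostly with a low value. They report only what shows in the picture. A call takes as long as a camera call.
- robot.recognise(name, camera): "centre" ([x, y, z] in m, in world coordinates, good to about 4 mm: the middle of the surface that is visible of it).
- robot.spot_point(name, camera): "centre" ([x, y, z] in m, in world coordinates, good to about 4 mm: a listed point, or the origin of a listed thing).
The state is a dict: "time": time; "joint_positions": joint angles; "qvel": joint speeds; "joint_torque": joint torques, N m; "tool_pos": TCP position; "ee_rot": TCP orientation; "wrist_force": force on the tool from outside, world axes, zero at the start; "wrist_torque": the same for the moment, N m; "width": finger opening in m; "finger_force": force on a finger pad.
Only numpy, scipy, OpenCV 4.12 (cv2) and the standard library are available. Lean on these libraries where they do the work, as an engineer would, in place of code of your own. Each camera call takes 0.05 s, during which the arm holds its last target. There are 200 camera calls.

## Working session

There is one attempt and no reset: what is moved stays moved. The work goes in short steps, Python scripts to look and compute and a tool call to move; the robot and the scene stay as the last step left them, time stands still between calls to the robot, and variables do not carry over. Pictures are saved under pics/ and viewed, at most 10 in all, crops included, and the job is handed in when it is done.

Besides the shell and the picture viewer there is one more tool, called after "Call:" as name(argument=value, ...) on one line, values as JSON. play_rows: Moves the arm, as the interface text tells. Its arguments: {"type":"object","properties":{"translation":{"type":"array","items":{"type":"array","items":{"type":"number","minimum":-1,"maximum":1}}},"twist":{"type":"array","items":{"type":"array","items":{"type":"number","minimum":-1,"maximum":1}}},"gripper":{"type":"array","items":{"type":"number"}}},"required":["translation","twist","gripper"]}

```bash
mkdir -p pics; ls; python3 - <<'E'
from bench import robot
import cv2
o=robot.get_obs();print({k:o[k] for k in('time','tool_pos','ee_rot','wrist_force','width')})
for c in('top','side'):
    cv2.imwrite(f'pics/{c}0.png',robot.snapshot(c)[:,:,::-1])
    for n in('narrow_rail','wide_rail','mortise','jig','try_square','cork_block'):
        try:
            print(c,n,[(r['score'],[round(float(v),4) for v in r['centre']]) for r in robot.spot_point(n,c)[:2]])
        except Exception as e: print(n,e)
E
```

```text
pics
{'time': 0.0, 'tool_pos': array([0.14590885, 0.52976425, 0.2231325 ]), 'ee_rot': array([-3.13942259e+00, -1.97319470e-04,  2.87273788e+00]), 'wrist_force': array([-0.22002113,  0.28011959, -0.15257082]), 'width': 0.09412716418638545}
top narrow_rail [(0.64, [0.4911, 0.4368, 0.0034]), (0.5, [0.5648, 0.0337, 0.0028])]
top wide_rail [(0.6, [0.5398, -0.2848, -0.0018])]
top mortise [(0.67, [0.6523, 0.1317, 0.0227])]
top jig [(0.57, [0.489, 0.435, 0.001])]
top try_square [(0.73, [0.5839, -0.4628, 0.0019])]
top cork_block [(0.83, [0.4357, -0.4155, -0.0025])]
side narrow_rail [(0.92, [0.4929, 0.4346, 0.0025]), (0.28, [0.6546, 0.1325, 0.0243])]
side wide_rail [(0.96, [0.5383, -0.2869, -0.0049])]
side mortise [(0.67, [0.6555, 0.1328, 0.0257])]
side jig [(0.73, [0.5675, 0.0361, -0.0009]), (0.39, [0.6538, 0.1313, 0.0233])]
side try_square [(0.85, [0.5837, -0.4622, -0.0015])]
side cork_block [(0.9, [0.4351, -0.4178, -0.0019])]
```

View pics/top0.png

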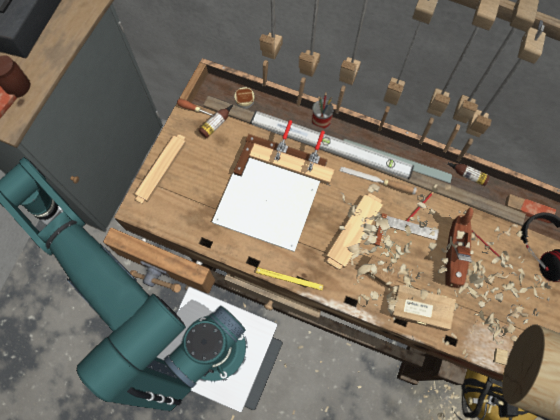

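View pics/side0.png

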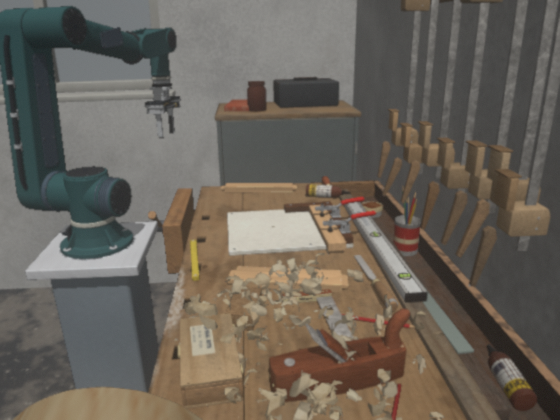

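The top view shows the narrow rail at about px (160,168), the jig board at (265,205) with the stile at (290,163), and the wide rail at (355,230). The side view agrees. Next I'll fit precise poses from rectified views.

```bash
cat > h.py <<'E'
import numpy as np,cv2
from bench import robot
def proj(P,c):
    m=robot.camera_model(c);K=np.array(m['camera_matrix'],float)
    return cv2.projectPoints(np.array(P,float).reshape(-1,1,3),np.array(m['rvec'],float),np.array(m['tvec'],float),K,np.array([m['k1'],0,0,0,0.]))[0].reshape(-1,2)
def ortho(im,c,z,x0,x1,y0,y1,s=.0005):
    # rows: x decreasing downward ; cols: y decreasing to the right
    xs=np.arange(x1,x0,-s);ys=np.arange(y1,y0,-s)
    X,Y=np.meshgrid(xs,ys,indexing='ij')
    p=proj(np.stack([X,Y,0*X+z],-1),c).reshape(X.shape+(2,)).astype(np.float32)
    return cv2.remap(im,p[...,0],p[...,1],cv2.INTER_CUBIC)
E
python3 - <<'E'
from h import *
im=cv2.imread('pics/top0.png');s=.0005
o=ortho(im,'top',.012,.35,.75,-.17,.26)
h=cv2.cvtColor(o,cv2.COLOR_BGR2HSV);m=((h[...,1]<40)&(h[...,2]>170)).astype(np.uint8)
m=cv2.morphologyEx(m,cv2.MORPH_OPEN,np.ones((21,21)))
c=max(cv2.findContours(m,0,1)[0],key=cv2.contourArea)
hull=cv2.approxPolyDP(c,8,True)[:,0]
print('board poly',[(round(.75-b*s,4),round(.26-a*s,4)) for a,b in hull])
r=ortho(im,'top',.022,.33,.65,.36,.52)
h=cv2.cvtColor(r,cv2.COLOR_BGR2HSV)
cv2.imwrite('pics/o1.png',np.hstack([o[:640:1,:][:640],r])[::1])
v=np.hstack([o[:640],r]);cv2.imwrite('pics/o1.png',cv2.resize(v,None,fx=.68,fy=.68,interpolation=cv2.INTER_AREA));print(v.shape)
E
```

```text
board poly [(np.float64(0.6605), np.float64(-0.111)), (np.float64(0.651), np.float64(0.153)), (np.float64(0.575), np.float64(0.1515)), (np.float64(0.57), np.float64(0.185)), (np.float64(0.3815), np.float64(0.1775)), (np.float64(0.3915), np.float64(-0.1215))]
(640, 1182, 3)
```

View pics/o1.png

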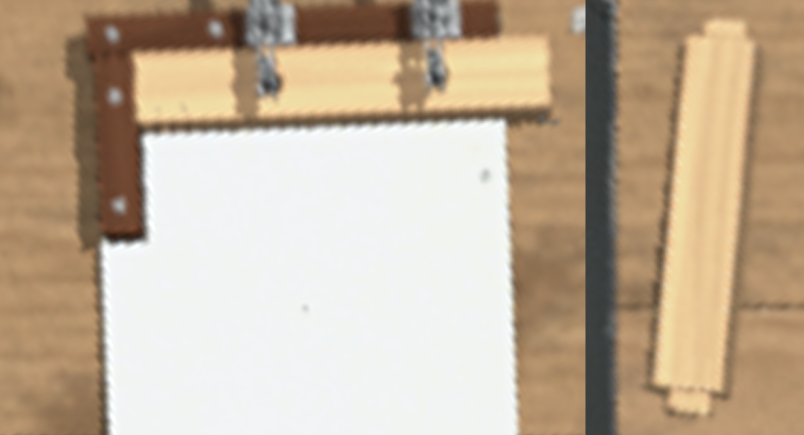

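```bash
python3 - <<'E'
from h import *
im=cv2.imread('pics/top0.png');s=.0005
def fl(p): 
    vx,vy,x,y=cv2.fitLine(np.array(p,np.float32),cv2.DIST_HUBER,0,.01,.001).ravel(); return [float(q) for q in (vx,vy,x,y)]
o=ortho(im,'top',.012,.35,.75,-.17,.26)
h=cv2.cvtColor(o,cv2.COLOR_BGR2HSV);m=((h[...,1]<60)&(h[...,2]>150))
ok=lambda i:m[i].any()
W=lambda i,j:(.75-i*s,.26-j*s)
L=[];R=[];N=[]
for x in np.arange(.41,.55,.002):
    i=int((.75-x)/s);j=np.flatnonzero(m[i,100:800])+100;L.append(W(i,j[0]-.5));R.append(W(i,j[-1]+.5))
for y in np.arange(-.09,.15,.002):
    j=int((.26-y)/s);i=np.flatnonzero(m[300:,j])+300;N.append(W(i[-1]+.5,j))
for n,p in(('L',L),('R',R),('N',N)):
    l=fl(p);print(n,np.round(l,4),'yaw',round(np.arctan(l[1]/l[0] if n!='N' else -l[0]/l[1]),4))
r=ortho(im,'top',.022,.33,.65,.36,.52)
b=r.astype(float)
g=cv2.cvtColor(r,cv2.COLOR_BGR2HSV)[...,2]
t,mm=cv2.threshold(g[:,50:].copy(),0,255,cv2.THRESH_OTSU);print('otsu',t)
mm=cv2.morphologyEx(mm,cv2.MORPH_CLOSE,np.ones((9,9)));mm=cv2.morphologyEx(mm,cv2.MORPH_OPEN,np.ones((75,75)))
c=max(cv2.findContours(mm,0,1)[0],key=cv2.contourArea);(a,bb),sz,an=cv2.minAreaRect(c)
print('rail ctr',.65-bb*s,.52-(a+50)*s,np.array(sz)*s,an)
E
```

```text
L [0.999  0.0447 0.4803 0.1829] yaw 0.0447
R [ 0.9992  0.0394  0.4803 -0.1198] yaw 0.0394
N [ 0.0416 -0.9991  0.3858 -0.0323] yaw 0.0416
otsu 203.0
rail ctr 0.49527854919433595 0.4326566429138184 [0.04958947 0.26112244] 5.474127769470215
```

```bash
cat >> h.py <<'E'
from scipy.spatial.transform import Rotation as Ro
def plan(target,yaw,T=None):
    """tool-frame: twist needed (rad) and the shift in m after the twist"""
    o=robot.get_obs();R0=Ro.from_euler('xyz',o['ee_rot']);R1=Ro.from_euler('xyz',[np.pi,0,yaw])
    tw=(R0.inv()*R1).as_rotvec();d=R1.inv().apply(np.array(target)-o['tool_pos'])
    print('t',round(o['time'],2),'pos',np.round(o['tool_pos'],4),'rpy',np.round(o['ee_rot'],4),'F',np.round(o['wrist_force'],2),'w',round(o['width'],4))
    print('twist units',np.round(tw/.1,3),'then shift units',np.round(d/.04,3))
E
python3 -c "
from h import *
plan([.4935,.434,.14],3.046)"
```

```text
t 0.7 pos [0.1461 0.5303 0.2244] rpy [3.1414 0.     2.8728] F [ 0.41 -0.05  0.34] w 0.0941
twist units [ 0.002  0.    -1.732] then shift units [-8.876 -1.567  2.11 ]
```

Call:
play_rows(translation=[[0,0,0],[0,0,0],[-0.8,-0.14,0],[-0.8,-0.14,0],[-0.8,-0.14,0],[-0.8,-0.14,0.2],[-0.8,-0.14,0.2],[-0.8,-0.14,0.2]], twist=[[0,0,-0.866],[0,0,-0.866],[0,0,0],[0,0,0],[0,0,0],[0,0,0],[0,0,0],[0,0,0]], gripper=[1,1,1,1,1,1,1,1])

```text
time: 1.5
tool_pos: [0.3352, 0.4781, 0.2002]
ee_rot: [3.141, 0.0, 3.046]
wrist_force: [0.2, 0.2, 0.1]
width: 0.094
finger_force: 0.0
```

Call:
play_rows(translation=[[-0.8,-0.14,0.3],[-0.8,-0.14,0.3],[-0.8,-0.14,0.3],[-0.8,-0.14,0.3],[-0.8,-0.14,0.3],[0,0,0],[0,0,0],[0,0,0]], twist=[[0,0,0],[0,0,0],[0,0,0],[0,0,0],[0,0,0],[0,0,0],[0,0,0],[0,0,0]], gripper=[1,1,1,1,1,1,1,1])

```text
time: 2.3
tool_pos: [0.4899, 0.436, 0.141]
ee_rot: [3.141, 0.0, 3.047]
wrist_force: [0.1, -0.8, -0.6]
width: 0.0934
finger_force: 0.0
```

```bash
python3 -c "
from h import *
plan([.4935,.434,.024],3.046)"
```

```text
t 2.3 pos [0.4899 0.436  0.141 ] rpy [3.1407e+00 2.0000e-04 3.0468e+00] F [ 0.1  -0.84 -0.59] w 0.0934
twist units [0.009 0.002 0.008] then shift units [-0.093 -0.041  2.925]
```

Call:
play_rows(translation=[[-0.09,-0.04,0.7],[0,0,0.7],[0,0,0.7],[0,0,0.5],[0,0,0.3],[0,0,0],[0,0,0],[0,0,0]], twist=[[0,0,0],[0,0,0],[0,0,0],[0,0,0],[0,0,0],[0,0,0],[0,0,0],[0,0,0]], gripper=[1,1,1,1,1,1,1,0.5])

```text
time: 3.1
tool_pos: [0.4949, 0.4344, 0.0265]
ee_rot: [3.139, 0.003, 3.046]
wrist_force: [-0.7, -0.1, -0.1]
width: 0.0889
finger_force: 0.0
```

Call:
play_rows(translation=[[0,0,0],[0,0,0],[0,0,0],[0,0,0],[0,0,0],[0,0,0],[0,0,0],[0,0,0]], twist=[[0,0,0],[0,0,0],[0,0,0],[0,0,0],[0,0,0],[0,0,0],[0,0,0],[0,0,0]], gripper=[0.2,-0.5,-1,-1,-1,-1,-1,-1])

```text
time: 3.9
tool_pos: [0.4941, 0.4337, 0.0244]
ee_rot: [3.141, 0.0, 3.046]
wrist_force: [0.0, 1.1, 0.3]
width: 0.0496
finger_force: 30.0
```

```bash
python3 -c "
from h import *
plan([.4935,.434,.12],3.046);print(robot.get_obs()['finger_force'])"
```

```text
t 3.9 pos [0.4941 0.4337 0.0244] rpy [3.141e+00 3.000e-04 3.046e+00] F [0.   1.06 0.29] w 0.0496
twist units [ 0.006  0.003 -0.   ] then shift units [ 0.017  0.007 -2.39 ]
30.000122487545013
```

Call:
play_rows(translation=[[0,0,-0.5],[0,0,-0.7],[0,0,-0.7],[0,0,-0.5],[0,0,0],[0,0,0],[0,0,0],[0,0,0]], twist=[[0,0,0],[0,0,0],[0,0,0],[0,0,0],[0,0,-0.5],[0,0,-0.5],[0,0,-0.376],[0,0,0]], gripper=[-1,-1,-1,-1,-1,-1,-1,-1])

```text
time: 4.7
tool_pos: [0.4934, 0.4327, 0.119]
ee_rot: [-3.14, -0.002, -3.1]
wrist_force: [-1.4, -0.4, -2.5]
width: 0.0497
finger_force: 30.0
```

```bash
python3 -c "
from h import *
plan([.4775,.111,.12],3.1836);print(robot.get_obs()['finger_force'])"
```

```text
t 4.7 pos [0.4934 0.4327 0.119 ] rpy [-3.1398e+00 -2.1000e-03 -3.0998e+00] F [-1.36 -0.39 -2.47] w 0.0497
twist units [-0.018 -0.021 -0.002] then shift units [ 0.735 -8.019 -0.025]
29.999053180217743
```

Call:
play_rows(translation=[[0.1,-0.5,0],[0.1,-0.8,0],[0.1,-0.8,0],[0.1,-0.8,0],[0.1,-0.8,0],[0.1,-0.8,0],[0.13,-0.8,0],[0,-0.8,0]], twist=[[0,0,0],[0,0,0],[0,0,0],[0,0,0],[0,0,0],[0,0,0],[0,0,0],[0,0,0]], gripper=[-1,-1,-1,-1,-1,-1,-1,-1])

```text
time: 5.5
tool_pos: [0.4739, 0.187, 0.1197]
ee_rot: [-3.141, -0.002, -3.1]
wrist_force: [-0.2, -1.0, -2.3]
width: 0.0495
finger_force: 30.0
```

Call:
play_rows(translation=[[0,-0.8,0],[0,-0.7,0],[0,-0.4,0],[0,0,0.5],[0,0,0.5],[0,0,0],[0,0,0],[0,0,0]], twist=[[0,0,0],[0,0,0],[0,0,0],[0,0,0],[0,0,0],[0,0,0],[0,0,0],[0,0,0]], gripper=[-1,-1,-1,-1,-1,-1,-1,-1])

```text
time: 6.3
tool_pos: [0.479, 0.1127, 0.0814]
ee_rot: [3.141, 0.002, -3.1]
wrist_force: [-0.7, -0.5, -1.6]
width: 0.0495
finger_force: 30.0
```

```bash
python3 - <<'E'
from h import *
plan([.4775,.111,.04],3.1836)
im=robot.snapshot('top')[:,:,::-1].copy();cv2.imwrite('pics/t1.png',im)
for n in('narrow_rail','mortise'):
  for c in('top','side'):
    if c=='side': robot.snapshot('side')
    print(c,n,[(r['score'],np.round(r['centre'],4)) for r in robot.spot_point(n,c)[:2]])
sm=robot.snapshot('side')[:,:,::-1]
a=cv2.resize(im[110:270,190:350],(560,560),interpolation=cv2.INTER_CUBIC)
b=cv2.resize(sm[150:270,210:370][:, :48*3],(560*144//160*0+240,200),interpolation=cv2.INTER_CUBIC)
cv2.imwrite('pics/t1c.png',a);cv2.imwrite('pics/s1.png',sm)
E
```

```text
t 6.3 pos [0.479  0.1127 0.0814] rpy [ 3.1414e+00  1.8000e-03 -3.0996e+00] F [-0.69 -0.47 -1.59] w 0.0495
twist units [ 0.002  0.018 -0.   ] then shift units [ 0.038 -0.04   1.035]
top narrow_rail [(0.73, array([0.4769, 0.1132, 0.0603])), (0.61, array([0.5659, 0.0344, 0.003 ]))]
side narrow_rail [(0.57, array([0.4797, 0.1139, 0.0587]))]
top mortise [(0.98, array([0.652 , 0.1345, 0.0222]))]
side mortise [(0.87, array([0.6555, 0.1329, 0.0257]))]
```

View pics/t1c.png

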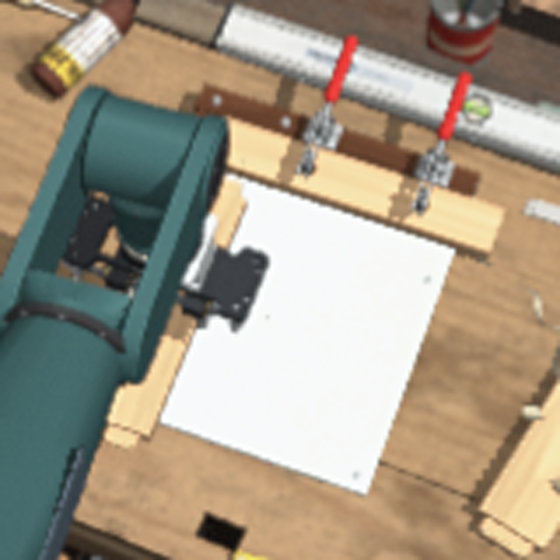

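The rail is held level over the board's left part, at crop px (170,340), and the mortise region is clear. I'll lower it to the board.

Call:
play_rows(translation=[[0,0,0.5],[0,0,0.4],[0,0,0.13],[0,0,0],[0,0,0.05],[0,0,0.05],[0,0,0],[0,0,0]], twist=[[0,0,0],[0,0,0],[0,0,0],[0,0,0],[0,0,0],[0,0,0],[0,0,0],[0,0,0]], gripper=[-1,-1,-1,-1,-1,-1,-1,-1])

```text
time: 7.5
tool_pos: [0.4792, 0.1126, 0.0361]
ee_rot: [3.141, 0.002, -3.1]
wrist_force: [0.6, 0.9, -0.2]
width: 0.0496
finger_force: 30.0
```

Call:
play_rows(translation=[[0,0,0.02],[0,0,0],[0,0,0]], twist=[[0,0,0],[0,0,0],[0,0,0]], gripper=[-1,-1,-1])

```text
time: 7.8
tool_pos: [0.4792, 0.1126, 0.036]
ee_rot: [3.141, 0.002, -3.1]
wrist_force: [-1.1, -0.5, 4.9]
width: 0.0496
finger_force: 30.0
```

Call:
play_rows(translation=[[0,0.1,0],[0,0.1,0],[0,0,0],[0,0,0]], twist=[[0,0,0],[0,0,0],[0,0,0],[0,0,0]], gripper=[-1,-1,-1,-1])

```text
time: 8.2
tool_pos: [0.4794, 0.1208, 0.0361]
ee_rot: [3.141, 0.004, -3.1]
wrist_force: [-0.3, -0.1, 5.3]
width: 0.0493
finger_force: 30.0
```

Call:
play_rows(translation=[[0,0.025,0],[0,0.025,0],[0,0,0]], twist=[[0,0,0],[0,0,0],[0,0,0]], gripper=[-1,-1,-1])

```text
time: 8.5
tool_pos: [0.4794, 0.1223, 0.036]
ee_rot: [-3.141, 0.004, -3.1]
wrist_force: [0.6, -1.6, 5.8]
width: 0.0501
finger_force: 30.0
```

```bash
python3 -c "
from h import *
plan([.522,.125,.036],3.1836);print(robot.get_obs()['wrist_torque'])"
```

```text
t 8.5 pos [0.4794 0.1223 0.036 ] rpy [-3.1409  0.0037 -3.0996] F [ 0.61 -1.61  5.81] w 0.0501
twist units [-0.007  0.037  0.   ] then shift units [-1.067e+00  2.300e-02  1.000e-03]
[-0.25372786  0.06856072  0.00778559]
```

Call:
play_rows(translation=[[0,0.025,0],[0,0,0]], twist=[[0,0,0],[0,0,0]], gripper=[-1,-1])

```text
time: 8.7
tool_pos: [0.4794, 0.1233, 0.036]
ee_rot: [-3.141, 0.004, -3.1]
wrist_force: [-0.2, -2.4, 5.1]
width: 0.0497
finger_force: 30.0
```

Call:
play_rows(translation=[[0,0.025,0],[0,0,0]], twist=[[0,0,0],[0,0,0]], gripper=[-1,-1])

```text
time: 8.9
tool_pos: [0.4793, 0.1239, 0.0361]
ee_rot: [-3.14, 0.004, -3.1]
wrist_force: [-0.1, -3.2, 6.1]
width: 0.0497
finger_force: 30.0
```

```bash
python3 -c "
from h import *
plan([.522,.125,.036],3.1836);print(robot.get_obs()['wrist_torque'])"
```

```text
t 8.9 pos [0.4793 0.1239 0.0361] rpy [-3.1402  0.0037 -3.1   ] F [-0.11 -3.18  6.12] w 0.0497
twist units [-0.014  0.037 -0.004] then shift units [-1.067 -0.017  0.002]
[-0.39385392  0.03237409 -0.13161094]
```

Call:
play_rows(translation=[[-0.2,0,0],[-0.2,0,0],[-0.1,0,0],[0,0,0],[0,0,0]], twist=[[0,0,0],[0,0,0],[0,0,0],[0,0,0],[0,0,0]], gripper=[-1,-1,-1,-1,-1])

```text
time: 9.4
tool_pos: [0.4987, 0.1247, 0.036]
ee_rot: [-3.14, 0.002, -3.1]
wrist_force: [-2.0, -3.6, 7.3]
width: 0.0499
finger_force: 30.0
```

Call:
play_rows(translation=[[-0.05,0,0],[-0.05,0,0],[-0.05,0,0],[0,0,0]], twist=[[0,0,0],[0,0,0],[0,0,0],[0,0,0]], gripper=[-1,-1,-1,-1])

```text
time: 9.8
tool_pos: [0.504, 0.1249, 0.036]
ee_rot: [-3.14, 0.0, -3.1]
wrist_force: [-2.4, -3.7, 8.4]
width: 0.0492
finger_force: 30.0
```

```bash
python3 -c "
from h import *
plan([.522,.125,.036],3.1836);print(robot.get_obs()['wrist_torque'])"
```

```text
t 9.8 pos [0.504  0.1249 0.036 ] rpy [-3.1403e+00  3.0000e-04 -3.1002e+00] F [-2.35 -3.71  8.38] w 0.0492
twist units [-0.013  0.003 -0.006] then shift units [-0.45  -0.017  0.001]
[-0.37007455  0.57455431 -0.10120148]
```

Call:
play_rows(translation=[[-0.05,0,-0.01],[-0.05,0,0],[0,0,0]], twist=[[0,0,0],[0,0,0],[0,0,0]], gripper=[-1,-1,-1])

```text
time: 10.1
tool_pos: [0.5079, 0.1251, 0.0361]
ee_rot: [-3.14, 0.0, -3.1]
wrist_force: [-3.5, -3.1, 6.8]
width: 0.0501
finger_force: 30.0
```

Call:
play_rows(translation=[[-0.05,0,0],[-0.05,0,0],[0,0,0]], twist=[[0,0,0],[0,0,0],[0,0,0]], gripper=[-1,-1,-1])

```text
time: 10.4
tool_pos: [0.5118, 0.1252, 0.036]
ee_rot: [-3.14, -0.0, -3.1]
wrist_force: [-2.9, -3.5, 6.5]
width: 0.0499
finger_force: 30.0
```

Call:
play_rows(translation=[[-0.05,0,0],[-0.05,0,0],[0,0,0]], twist=[[0,0,0],[0,0,0],[0,0,0]], gripper=[-1,-1,-1])

```text
time: 10.7
tool_pos: [0.5158, 0.1254, 0.0361]
ee_rot: [-3.14, -0.0, -3.1]
wrist_force: [-3.5, -2.7, 6.5]
width: 0.0495
finger_force: 30.0
```

Call:
play_rows(translation=[[-0.05,0,0],[0,0,0]], twist=[[0,0,0],[0,0,0]], gripper=[-1,-1])

```text
time: 10.9
tool_pos: [0.5178, 0.1254, 0.0361]
ee_rot: [-3.14, -0.0, -3.1]
wrist_force: [-3.3, -3.6, 5.8]
width: 0.0498
finger_force: 30.0
```

The tenon is entering freely.

Call:
play_rows(translation=[[-0.05,0,0],[0,0,0]], twist=[[0,0,0],[0,0,0]], gripper=[-1,-1])

```text
time: 11.1
tool_pos: [0.5198, 0.1255, 0.0361]
ee_rot: [-3.14, -0.0, -3.1]
wrist_force: [-2.6, -3.7, 6.7]
width: 0.0496
finger_force: 30.0
```

Call:
play_rows(translation=[[-0.025,0,0],[0,0,0]], twist=[[0,0,0],[0,0,0]], gripper=[-1,-1])

```text
time: 11.3
tool_pos: [0.5206, 0.1255, 0.0361]
ee_rot: [-3.14, -0.0, -3.1]
wrist_force: [-3.6, -3.6, 7.5]
width: 0.0499
finger_force: 30.0
```

Call:
play_rows(translation=[[-0.025,0,0],[0,0,0]], twist=[[0,0,0],[0,0,0]], gripper=[-1,-1])

```text
time: 11.5
tool_pos: [0.5216, 0.1256, 0.0361]
ee_rot: [-3.14, -0.0, -3.1]
wrist_force: [-4.5, -3.9, 7.4]
width: 0.0503
finger_force: 30.0
```

Call:
play_rows(translation=[[-0.025,0,0],[0,0,0]], twist=[[0,0,0],[0,0,0]], gripper=[-1,-1])

```text
time: 11.7
tool_pos: [0.5226, 0.1256, 0.0361]
ee_rot: [-3.14, -0.0, -3.1]
wrist_force: [-3.0, -3.7, 7.8]
width: 0.0494
finger_force: 30.0
```

Call:
play_rows(translation=[[-0.02,0,0],[0,0,0]], twist=[[0,0,0],[0,0,0]], gripper=[-1,-1])

```text
time: 11.9
tool_pos: [0.5229, 0.1256, 0.0361]
ee_rot: [-3.14, -0.002, -3.1]
wrist_force: [-4.9, -3.1, 7.4]
width: 0.0496
finger_force: 30.0
```

Call:
play_rows(translation=[[-0.02,0,0],[0,0,0],[0,0,0]], twist=[[0,0,0],[0,0,0],[0,0,0]], gripper=[-1,-1,-1])

```text
time: 12.2
tool_pos: [0.5229, 0.1257, 0.0361]
ee_rot: [-3.14, -0.003, -3.1]
wrist_force: [-7.2, -4.1, 9.9]
width: 0.0498
finger_force: 30.0
```

Call:
play_rows(translation=[[-0.02,0,0],[0,0,0],[0,0,0]], twist=[[0,0,0],[0,0,0],[0,0,0]], gripper=[-1,-1,-1])

```text
time: 12.5
tool_pos: [0.523, 0.1256, 0.0361]
ee_rot: [-3.14, -0.005, -3.1]
wrist_force: [-9.0, -3.8, 10.8]
width: 0.0497
finger_force: 30.0
```

```bash
python3 - <<'E'
from h import *
plan([.522,.125,.036],3.1836);print(robot.get_obs()['wrist_torque'])
im=robot.snapshot('top')[:,:,::-1].copy();sm=robot.snapshot('side')[:,:,::-1]
a=cv2.resize(im[110:270,190:350],(400,400),interpolation=cv2.INTER_CUBIC)
b=cv2.resize(sm[140:300,210:370],(400,400),interpolation=cv2.INTER_CUBIC)
cv2.imwrite('pics/f1.png',np.hstack([a,b]))
for n in('narrow_rail','mortise'):
  for c in('top','side'):
    print(c,n,[(r['score'],np.round(r['centre'],4)) for r in robot.spot_point(n,c)[:2]])
E
```

```text
t 12.5 pos [0.523  0.1256 0.0361] rpy [-3.1399 -0.0051 -3.0999] F [-8.96 -3.8  10.82] w 0.0497
twist units [-0.017 -0.051 -0.003] then shift units [ 0.025 -0.015  0.002]
[-0.46946015  1.47260581 -0.12915546]
top narrow_rail [(0.93, array([0.5197, 0.1277, 0.0102]))]
side narrow_rail [(0.83, array([0.5249, 0.1275, 0.0144])), (0.61, array([ 0.5843, -0.4605,  0.001 ]))]
top mortise [(0.83, array([0.6519, 0.1323, 0.0214]))]
side mortise [(0.73, array([0.6575, 0.1312, 0.0245]))]
```

View pics/f1.png

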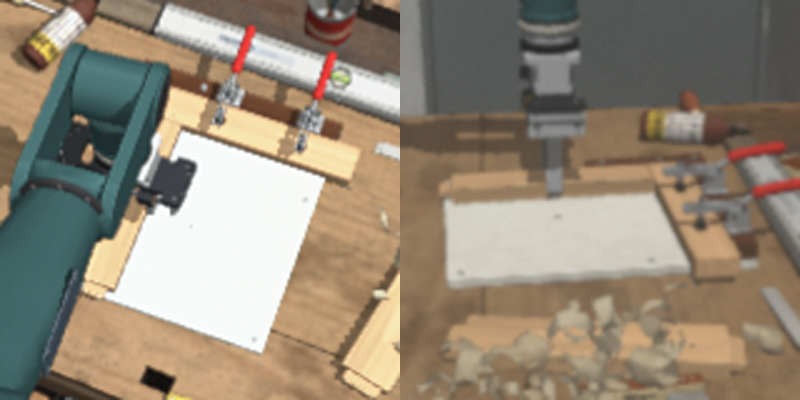

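The tenon is in: the rail sits in line along the fence at crop px (140,200), its shoulder meeting the stile near (180,125), and the networks put rail to mortise at about 0.132 m. Now I'll raise the push.

Call:
play_rows(translation=[[-0.02,0,-0.01],[-0.02,0,0],[0,0,0],[0,0,0],[0,0,0]], twist=[[0,0,0],[0,0,0],[0,0,0],[0,0,0],[0,0,0]], gripper=[-1,-1,-1,-1,-1])

```text
time: 13.3
tool_pos: [0.5231, 0.1257, 0.036]
ee_rot: [-3.14, -0.009, -3.1]
wrist_force: [-11.5, -4.1, 12.7]
width: 0.0496
finger_force: 30.0
```

Call:
play_rows(translation=[[-0.02,0,0],[0,0,0],[0,0,0],[0,0,0]], twist=[[0,0,0],[0,0,0],[0,0,0],[0,0,0]], gripper=[-1,-1,-1,-1])

```text
time: 13.7
tool_pos: [0.5232, 0.1257, 0.036]
ee_rot: [-3.14, -0.01, -3.1]
wrist_force: [-14.1, -4.5, 13.2]
width: 0.0495
finger_force: 30.0
```

Call:
play_rows(translation=[[0,0,-0.015],[0,0,0],[0,0,0],[0,0,0],[0,0,0]], twist=[[0,-0.05,0],[0,-0.05,0],[0,0,0],[0,0,0],[0,0,0]], gripper=[-1,-1,-1,-1,-1])

```text
time: 14.2
tool_pos: [0.5231, 0.1256, 0.036]
ee_rot: [-3.14, -0.001, -3.1]
wrist_force: [-11.6, -4.0, 10.4]
width: 0.0497
finger_force: 30.0
```

```bash
python3 - <<'E'
from h import *
F=[]
for i in range(8):
    robot.snapshot('top');o=robot.get_obs();F.append(np.r_[o['wrist_force'],o['wrist_torque'],o['ee_rot'][1],o['tool_pos']])
print(np.round(np.mean(F,0),4),np.round(np.std(F,0)[:3],2),o['time'])
for c in('top','side'):
    if c=='side': robot.snapshot(c)
    for n in('narrow_rail','mortise'): print(c,n,[(r['score'],np.round(r['centre'],4)) for r in robot.spot_point(n,c)[:1]])
E
```

```text
[-1.22336e+01 -4.14490e+00  1.14344e+01 -5.24800e-01  2.31970e+00
 -8.16000e-02 -7.00000e-04  5.23100e-01  1.25600e-01  3.60000e-02] [0.37 0.47 0.49] 14.6
top narrow_rail [(0.85, array([0.5177, 0.1248, 0.0114]))]
top mortise [(0.72, array([0.6522, 0.1326, 0.0235]))]
side narrow_rail [(0.95, array([0.524 , 0.1268, 0.0126]))]
side mortise [(0.62, array([0.6562, 0.1351, 0.0269]))]
```

Call:
play_rows(translation=[[-0.02,0,0],[0,0,0],[0,0,0],[0,0,0],[0,0,0],[0,0,0]], twist=[[0,0,0],[0,0,0],[0,0,0],[0,0,0],[0,0,0],[0,0,0]], gripper=[-1,-1,-1,-1,-1,-1])

```text
time: 15.45
tool_pos: [0.5231, 0.1256, 0.036]
ee_rot: [-3.14, -0.002, -3.1]
wrist_force: [-14.2, -4.8, 12.6]
width: 0.0498
finger_force: 30.0
```

```bash
python3 - <<'E'
from h import *
F=[]
for i in range(8):
    im=robot.snapshot('top');o=robot.get_obs();F.append(np.r_[o['wrist_force'],o['ee_rot'],o['tool_pos']])
print(np.round(np.mean(F,0),4),o['time'],o['finger_force'])
v=ortho(im[:,:,::-1].copy(),'top',.034,.35,.72,.03,.2)
cv2.imwrite('pics/g1.png',cv2.resize(v,None,fx=.8,fy=.8))
E
```

```text
[-1.41556e+01 -4.01560e+00  1.33357e+01 -3.13960e+00 -2.50000e-03
 -3.09960e+00  5.23100e-01  1.25600e-01  3.60000e-02] 15.85 30.011620223522186
```

View pics/g1.png

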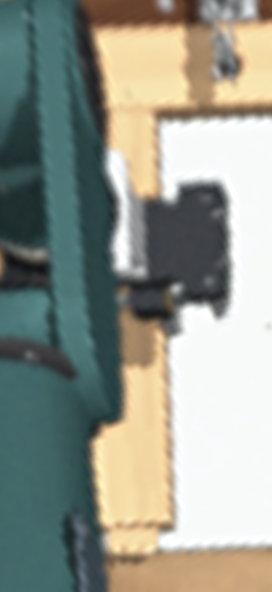

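The shoulder line at px (135,108) shows no gap to the stile, and the rear shoulder at px (140,525) is 260 mm behind it. The joint is closed, and the push is steady at about 12 N after friction.

```bash
python3 -c "
from bench import robot
print(robot.close_job())"
```

```text
the job is handed in; nothing more can be done
None
```

I fitted the narrow rail against the side fence with its tenon fully home and no visible shoulder gap. I handed the job in at about 16 s, still gripping mid-rail and pressing it into the stile with an estimated 12 N (14 N at the wrist, less friction); no verdict came back.

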